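# Lift and draw the sagging bolt of a sample cage and hold the gate ajar

### The job

Open the wire sample cage for a colleague: its barrel bolt sags and the keeper's lip is bent up, so lift the bolt by its ball handle while you draw it back over the lip, without forcing it, then swing the sprung gate out towards you. Finish while holding the gate still and ajar with the bolt drawn, its free edge a hand's breadth (about 10 cm) out from the jamb; do not let go, since it would fall shut, and leave the racks, boxes and other things around and on the cage where they are.

Things in the scene. Friction and masses are not known exactly. Their poses are not given: they have to be found in the camera images.
- cage: Fixed bench-top sample cage of stainless wire, 320 wide (y) x 240 deep (x) x 195 high, tube racks inside. Origin: bench level, middle of its front; x points into the cage, y along the front towards the hinge post, z up. Stands anywhere, turned a little. Only the bolt's ball handle is higher than 195 mm, and a low rack in the middle of the roof, to 240 mm.
- hinge (a point): On the gate's upright hinge axis, at bench level (cage frame, mm: x -4, y 137); its axes turn with the gate: y from the free edge to the hinge, x through the gate into the cage. The gate closes the cage's front: 12 mm thick, 240 mm wide from this axis to its free edge, 170 mm tall, top at 190 mm.
- gate_edge (a point): On the front of the gate's free edge stile, 240 mm from the hinge axis, at height 165 mm. The jamb with the keeper is beside it when the gate is shut.
- knob (a point): Centre of the black ball handle, 26 mm in diameter, on a 10 mm stem standing up from the bolt: the place to hold, from above, free all round. Axes: y along the bolt, the way it is drawn (away from the keeper), z up the stem. Sagging, it is 228 mm above the bench (33 above the cage); with the bolt raised level it is 8.5 mm higher and 5 mm further from the keeper.
- nose (a point): Tip of the bolt, on its axis. The bolt is a 16 mm steel rod sliding in a barrel along the front of the gate, 9 mm in front of the hinge axis; it ends in a nose 20 mm long and 16 mm thick, behind it a neck 16 mm long and only 6 mm thick. The ball is 90 mm behind the tip and 72 mm above the bolt's axis. Bolt and barrel weigh about 0.4 kg.
- keeper_lip (a point): Middle of the lip's top edge, 148 mm above the bench. The keeper is a staple of strap on the jamb, 26 mm long along the bolt, open at both ends, inside 40 mm high (140 to 180 mm above the bench). Its edge nearest the gate is bent up into this lip, which stands in the neck of the sagging bolt: after 3 to 7 mm of play a straight pull jams the nose on it.
- barrel (a joint): Lift of the barrel (guide plate with two sleeves) with the bolt, rad: 0 sagging at rest, 0.07 level, 0.12 upper stop. It turns about its rear screw, on the gate 75 mm from the hinge axis, 165 mm high, level with the bolt's axis; it falls back when let go. The nose clears the lip with the ball raised 4 to 11 mm (0.03 to 0.09 rad); level is best, then 9 mm over the lip.
- bolt (a joint): How far the bolt is drawn along the barrel, m: 0 fully home (ball 120 mm along the bolt from the barrel's rear screw), 0.030 the nose is just out of the keeper, 0.050 stop. It starts at 0 to 0.004 and stays where left (about 1 N of friction).
- gate (a joint): Opening of the gate, rad: 0 shut; grows as the free edge swings out to the cage's -x side (clockwise from above). The free edge is out by about 240 mm times this. A hinge spring shuts it with about 0.3 N m near 0.4 rad: 2 to 2.5 N at the ball.
- rack_front: Loose purple tube rack with white caps, 116 x 80 x 64 high, on the bench before the hinge half of the gate; a gate swung wide (past about 1 rad) hits it. Origin: centre of its underside. To be left alone.
- tip_box: Loose pink pipette-tip box, 126 x 88 x 68 high, on the bench before the keeper end of the cage. Origin: centre of its underside. To be left alone.
- roof_rack: Loose small white tube rack, 92 x 61 x 42 high, on the middle of the cage's roof. Origin: centre of its underside. To be left alone.
- blue_rack: Loose blue tube rack, 108 x 88 x 67 high, beside the cage. Origin: centre of its underside. To be left alone.
- reagent_bottle: Loose glass reagent bottle, 68 in diameter, 135 high, beside the cage. Origin: centre of its underside. To be left alone.
- timer: Loose white bench timer, 66 x 66 x 18, beside the cage. Origin: centre of its underside. To be left alone.
- tube_pot: Loose white plastic pot, 76 in diameter, 70 high, beside the cage. Origin: centre of its underside. To be left alone.

How it is judged:
By the outcome, as a careful person would: the job done as asked, in the order asked, and still so for the second after the job is handed in, while the arm keeps its last pose, push and grip.
It also fails if it takes over 35 s, if anything falls off the work surface, if the arm or the gripper's body presses on something with over 40 N, if the wrist force passes 120 N, or if a joint passes its speed limit or range.

### The arm

A 6-joint arm with a two-finger parallel gripper is mounted at the origin on the work surface. World frame = base frame: x ahead of the robot, y to its left, z up, the work surface at z = 0. Lengths are in m, angles in rad, forces in N, time in s.
With the tool pointing down it reaches from about 0.25 to 0.725 m from the base axis. Payload 4 kg.
Tool frame: the origin (TCP) lies midway between the tips of the shut fingers; the grasp point (between the pads) lies 19 mm behind it; y points along the fingers, x is the direction in which the jaws open and shut, and the axes are right-handed (so a half turn about y gives the same grasp; the last joint's range is limited). The gripper opens to 85 mm and grips with 20 to 120 N. Pads are 22 mm wide; open, the fingers measure 114 mm over their backs; the gripper's body (76 mm by 85 mm) begins 54 mm behind the grasp point. The pads swing forward as they close: fully open they stand 13 mm farther back than shut.
Start: joints at [1.146, 0.241, 0.005, 1.335, 0, 1.571], TCP at [0.206, 0.456, 0.231] pointing down, gripper open.
Joint ranges: [-2.72, 2.72], [-1.05, 1.87], [-1.09, 1.28], [-1.99, 2.15], [-1.42, 1.44], [-3.14, 3.14]. Speed limits (rad/s): [2.79, 2.79, 3.14, 3.14, 3.14, 3.14].

### API

Orientations are given as a unit quaternion [x, y, z, w].
In Python, from workcell import bot gives the robot as it stands. The module is installed in compiled form; this text tells all that it offers.
- The arm moves only by the shell command python3 -m inch 'ROWS'. ROWS is text: rows parted by semicolons, each of 7 numbers parted by spaces: the turn, a rotation vector about the tool's x, y, z in degrees, then the shift along the tool's x, y, z in mm, then the closure, from 0 (fully open) to 1 (shut). In form: ax ay az dx dy dz fingers; .... A call has 1 to 12 rows; each row shifts and turns the commanded pose from where the row before left it, along the tool's axes as they then stand; what a row does not reach is not made up. A row lasts 1/8 s, in which the tool goes at most 62.5 mm and 10.7 degrees, less where a joint would pass 70% of its speed; a pose out of reach is approached as far as the arm can. A call with a gripper value outside its range is refused whole. The fingers move at their own pace and stop on an object; the grip force is fixed at half the most. Time passes only in rows, so rows that do not move let the fingers close. It gives the time, the measured TCP pose, the force and the opening at its end, in the units of the state.
- bot.get_obs(): the state, without advancing time (a new reading comes with each control period).
- bot.camera(name): name is "side" or "top" or "wrist"; returns a dict with "color" (420x560x3 uint8, blue, green, red), "fx", "fy", "cx", "cy" (pixels), "extrinsics" (4x4, takes a point from world to camera coordinates). Camera axes: x right, y up, looking along -z (the intrinsics and any distortion apply to the point x, -y, -z); pixel columns grow to the right and rows downward; lengths in m; the calibration is good to about 2 mm. A picture is of the moment at which its call begins. There is no depth.
- bot.job_done(): hands the job in, once; it reports no verdict.
Trained networks look in the newest picture that a camera, given by its name, has taken for a name from the list of things; names that differ only in an ending like _2 or _b are one class to them, and where a whole thing is asked for, a point or a joint stands for the part that bears it (a point fixed in the world has none). Each returns a list of dicts, best first, with "conf" (0 to 1); they miss things now and then, are a little off and sometimes report something else, mostly with a low value. They report only what shows in the picture. A call takes as long as a camera call.
- bot.look_for(name, camera): "extent" ([left, top, right, bottom] in pixels, round what is visible of it).
- bot.cut_out(name, camera): "region" (420x560 bool, what is visible of it) and "extent" ([left, top, right, bottom] in pixels, round what is visible of it).
- bot.spot_point(name, camera): "point" ([column, row] in pixels: a listed point, or the origin of a listed thing).
The state is a dict: "clock": time; "joint_pos": joint angles; "joint_vel": joint speeds; "tau": joint torques, N m; "eef_pos": TCP position; "tool_rot": TCP orientation; "ft_force": force on the tool from outside, world axes, zero at the start; "ft_torque": the same for the moment, N m; "grip_width": finger opening in m.
Only numpy, scipy, OpenCV 4.12 (cv2) and the standard library are available. Lean on these libraries where they do the work, as an engineer would, in place of code of your own. Each camera call takes 0.05 s, during which the arm holds its last target.

## Working session

There is one attempt and no reset: what is moved stays moved. The work goes in short steps, Python scripts to look and compute and a shell command to move; the robot and the scene stay as the last step left them, time stands still between calls to the robot, and variables do not carry over. Pictures are saved under pics/ and viewed, and the job is handed in when it is done.

```bash
mkdir -p pics; cat > h.py <<'E'
import numpy as np,cv2
from workcell import bot
def snap(n,tag):
    c=bot.camera(n); cv2.imwrite(f'pics/{tag}.png',c['color']); return c
def proj(c,P):
    E=np.array(c['extrinsics']);p=E[:3,:3]@np.array(P)+E[:3,3]
    return np.array([c['cx']+c['fx']*p[0]/-p[2], c['cy']+c['fy']*(-p[1])/-p[2]])
def ray(c,uv):
    E=np.array(c['extrinsics']);d=np.array([(uv[0]-c['cx'])/c['fx'],-(uv[1]-c['cy'])/c['fy'],-1.])
    R=E[:3,:3];o=-R.T@E[:3,3];d=R.T@d;return o,d/np.linalg.norm(d)
def atz(c,uv,z):
    o,d=ray(c,uv);return o+d*(z-o[2])/d[2]
def tri(rs):
    A=np.zeros((3,3));b=np.zeros(3)
    for o,d in rs:
        M=np.eye(3)-np.outer(d,d);A+=M;b+=M@o
    return np.linalg.solve(A,b)
E
python3 - <<'E'
from h import *
np.set_printoptions(precision=4,suppress=True)
o=bot.get_obs();print(o)
for n in ['side','top','wrist']:
    c=snap(n,n+'0');print(n,c['fx'],c['fy'],c['cx'],c['cy'],[k for k in c]);print(np.array(c['extrinsics']))
    for t in ['cage','hinge','gate_edge','knob','nose','keeper_lip']:
        print(t,[(r['conf'],r['point']) for r in bot.spot_point(t,n)][:3])
E
```

```text
{'clock': 0.0, 'joint_pos': array([1.146 , 0.2414, 0.0038, 1.3352, 0.    , 1.5708]), 'joint_vel': array([ 0.0009,  0.    ,  0.0004, -0.0007,  0.0013,  0.0005]), 'tau': array([ -0.0003, -37.232 ,  25.2408,   0.0169,   0.    ,  -0.    ]), 'eef_pos': array([0.2058, 0.455 , 0.2304]), 'tool_rot': array([ 0.5945,  0.3828, -0.3839, -0.5938]), 'ft_force': array([-0.1412, -0.4071,  0.8867]), 'ft_torque': array([-0.0098,  0.0096, -0.0101]), 'grip_width': 0.08531816727342305}
side 516.6808499681285 516.6808499681285 274.6265643608612 202.09081907702637 ['color', 'fx', 'fy', 'cx', 'cy', 'extrinsics']
[[ 0.7127  0.7014 -0.013  -0.3948]
 [-0.4899  0.5109  0.7063  0.1808]
 [ 0.5021 -0.497   0.7078 -1.9308]
 [ 0.      0.      0.      1.    ]]
cage [(0.96, [290.4, 222.5]), (0.2, [218.2, 250.2])]
hinge []
gate_edge [(0.64, [270.0, 211.1])]
knob [(0.69, [270.3, 185.3])]
nose []
keeper_lip [(0.66, [260.2, 214.9])]
top 410.6207238466169 410.6207238466169 276.24074431674075 205.4603380120176 ['color', 'fx', 'fy', 'cx', 'cy', 'extrinsics']
[[-0.0235 -0.9997 -0.0075  0.0102]
 [ 0.9914 -0.0243  0.1288 -0.5865]
 [-0.129  -0.0044  0.9916 -1.3374]
 [ 0.      0.      0.      1.    ]]
cage [(0.93, [265.6, 217.4])]
hinge [(0.7, [220.9, 225.2]), (0.65, [402.4, 243.5])]
gate_edge [(0.95, [291.7, 195.5])]
knob [(0.76, [279.8, 206.3])]
nose [(0.69, [309.8, 198.6])]
keeper_lip [(0.51, [299.2, 203.3])]
wrist 307.6851812601215 307.6851812601215 277.4113376052252 212.41070787383688 ['color', 'fx', 'fy', 'cx', 'cy', 'extrinsics']
[[ 0.4128  0.9108 -0.0008 -0.5001]
 [-0.8765  0.397  -0.2725  0.0362]
 [-0.2479  0.1132  0.9622 -0.38  ]
 [ 0.      0.      0.      1.    ]]
cage []
hinge []
gate_edge []
knob []
nose []
keeper_lip []
```

```bash
python3 - <<'E'
import cv2
for n in ['side','top']:
    im=cv2.imread(f'pics/{n}0.png'); cv2.imwrite(f'pics/{n}0z.png',cv2.resize(im[110:310,150:420],None,fx=2.9,fy=2.9,interpolation=cv2.INTER_CUBIC))
E
```

```text
(no output)
```

View pics/side0.png

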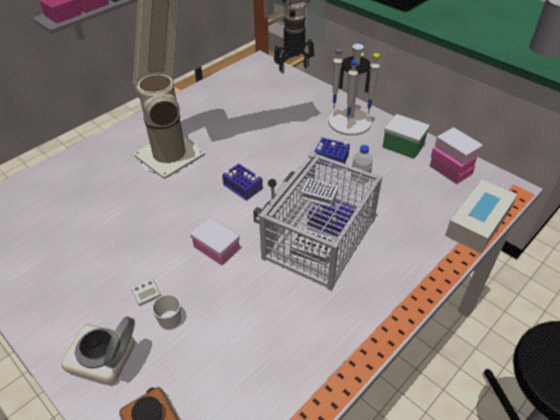

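View pics/top0.png

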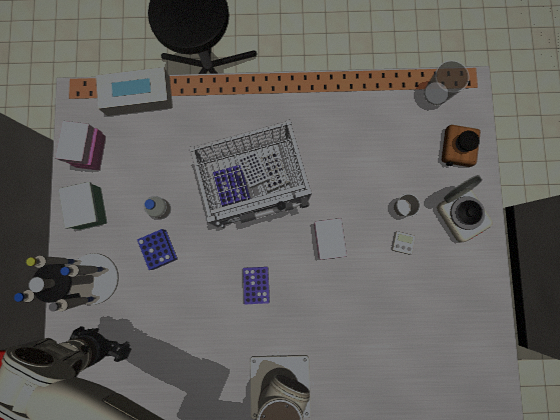

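```bash
ls pics
```

```text
side0.png
side0z.png
top0.png
top0z.png
wrist0.png
```

View pics/top0z.png

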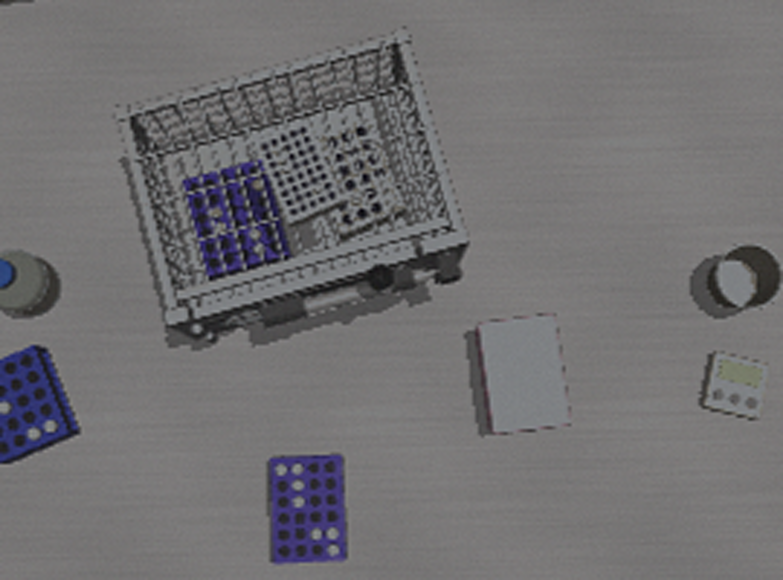

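View pics/side0z.png

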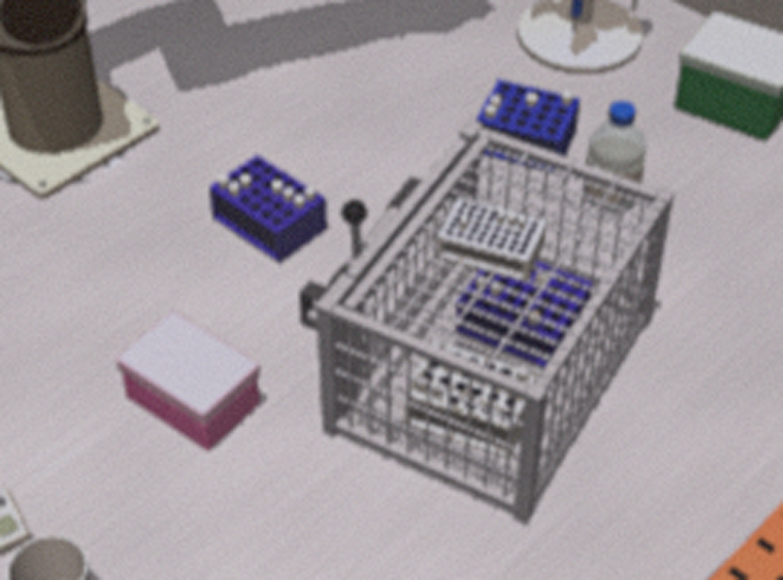

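```bash
python3 - <<'E'
from h import *
from scipy.optimize import least_squares
np.set_printoptions(precision=4,suppress=True)
T=bot.camera('top');S=bot.camera('side')
k=tri([ray(T,(281.4,205)),ray(S,(272,183))]);print('tri hand',k,proj(T,k),proj(S,k))
k=tri([ray(T,(279.8,206.3)),ray(S,(270.3,185.3))]);print('tri net',k,proj(T,k),proj(S,k))
print('atz .228',atz(T,(281.4,205),.228),atz(S,(272,183),.228))
C={'fl':(0,.16),'fr':(0,-.16),'bl':(.24,.16),'br':(.24,-.16)}
ob=[(T,'fl',(207.9,219.7)),(T,'fr',(310.7,193.8)),(T,'br',(290.7,122)),(T,'bl',(191.4,148)),(S,'fr',(261,216)),(S,'fl',(311.4,157.2)),(S,'br',(336.2,245.2)),(S,'bl',(380.3,179))]
def W(p,x,y,z): 
    c,s=np.cos(p[2]),np.sin(p[2]);return np.array([p[0]+c*x-s*y,p[1]+s*x+c*y,z])
f=lambda p:np.concatenate([proj(c,W(p,*C[n],.195))-uv for c,n,uv in ob])
r=least_squares(f,[.55,0,.2],loss='soft_l1');p=r.x;print(p,np.degrees(p[2]));print(f(p).reshape(-1,2))
for n,P in dict(cage=(0,0,0),edge=(-.010,-.103,.165),knob=(-.013,.137-.075-.120-.0,.228),lip=(-.013,-.11,.148),pivot=(-.013,.062,.165)).items(): print(n,W(p,*P),proj(T,W(p,*P)),proj(S,W(p,*P)))
for n in ['rack_front','tip_box','roof_rack']:
    for c,nm in((T,'top'),(S,'side')):
        r=bot.spot_point(n,nm)
        if r: print(n,nm,r[0]['conf'],atz(c,r[0]['point'],.195 if n=='roof_rack' else 0))
E
```

```text
tri hand [ 0.5641 -0.0187  0.2259] [281.0299 204.7003] [271.5233 183.062 ]
tri net [ 0.5597 -0.0167  0.2133] [280.3629 206.7507] [271.0228 185.2029]
atz .228 [ 0.5629 -0.0197  0.228 ] [ 0.5665 -0.0191  0.228 ]
[0.5623 0.0428 0.2425] 13.896290639482196
[[ 0.0409  1.6243]
 [ 1.5395 -0.749 ]
 [-0.0407 -3.9783]
 [-2.6447 -2.9094]
 [-3.7086 -1.9131]
 [-0.2946 -6.8513]
 [-0.8443  2.1635]
 [ 2.1738 -3.2006]]
cage [0.5623 0.0428 0.    ] [262.8906 214.2219] [285.7485 224.6394]
edge [ 0.5774 -0.0596  0.165 ] [294.3076 202.6457] [265.1845 207.6237]
knob [ 0.5637 -0.0167  0.228 ] [280.3368 204.7586] [271.9084 182.1079]
lip [ 0.5761 -0.0671  0.148 ] [296.56   203.7306] [263.2035 212.83  ]
pivot [0.5348 0.0998 0.165 ] [242.0602 217.8447] [292.186  174.1335]
rack_front top 0.87 [0.3246 0.0608 0.    ]
rack_front side 0.83 [0.3433 0.0676 0.    ]
tip_box top 0.96 [ 0.4836 -0.1821  0.    ]
tip_box side 0.56 [ 0.4715 -0.1728  0.    ]
roof_rack top 0.65 [0.6741 0.0571 0.195 ]
roof_rack side 0.81 [0.6756 0.0666 0.195 ]
```

```bash
cat >> h.py <<'E'
from scipy.spatial.transform import Rotation as R
def plan(P,Rt=None):
    """remaining shift in current tool axes (mm), and rotvec deg to target rot"""
    o=bot.get_obs();A=R.from_quat(o['tool_rot'])
    print('t',round(o['clock'],2),'pos',o['eef_pos'].round(4),'F',o['ft_force'].round(1),'w',round(o['grip_width'],4))
    print('shift mm (in present axes)',(A.inv().apply(np.array(P)-o['eef_pos'])*1e3).round(1))
    if Rt is not None: print('rotvec',np.degrees((A.inv()*Rt).as_rotvec()).round(1),'shift in target axes',(Rt.inv().apply(np.array(P)-o['eef_pos'])*1e3).round(1))
def toolR(yaw): # tool x at world yaw, y down
    x=np.array([np.cos(yaw),np.sin(yaw),0]);y=np.array([0,0,-1.]);return R.from_matrix(np.c_[x,y,np.cross(x,y)])
E
python3 - <<'E'
from h import *
np.set_printoptions(precision=4,suppress=True)
o=bot.get_obs();A=R.from_quat(o['tool_rot']).as_matrix();print(A)
for a in (.2425,.2425+np.pi/2,.2425-np.pi/2,.2425+np.pi): print(a);plan([.564,-.019,.32],toolR(a))
E
```

```text
[[ 0.4121  0.     -0.9111]
 [ 0.9111  0.0001  0.4121]
 [ 0.0001 -1.     -0.    ]]
0.2425
t 1.45 pos [0.2061 0.4556 0.2313] F [ 0.5  0.1 -0.9] w 0.0853
shift mm (in present axes) [-284.9  -88.7 -521.7]
rotvec [-0.  51.8  0. ] shift in target axes [ 233.5  -88.7 -546.6]
1.8132963267948965
t 1.45 pos [0.2061 0.4556 0.2313] F [ 0.5  0.1 -0.9] w 0.0853
shift mm (in present axes) [-284.9  -88.7 -521.7]
rotvec [  0.  -38.2   0. ] shift in target axes [-546.6  -88.7 -233.5]
-1.3282963267948966
t 1.45 pos [0.2061 0.4556 0.2313] F [ 0.5  0.1 -0.9] w 0.0853
shift mm (in present axes) [-284.9  -88.7 -521.7]
rotvec [ -0.  141.8   0. ] shift in target axes [546.6 -88.7 233.5]
3.3840926535897933
t 1.45 pos [0.2061 0.4556 0.2313] F [ 0.5  0.1 -0.9] w 0.0853
shift mm (in present axes) [-284.9  -88.7 -521.7]
rotvec [   0.  -128.2    0. ] shift in target axes [-233.5  -88.7  546.6]
```

```bash
python3 -m inch '0 0 0 0 -40 0 0;0 0 0 -25 -10 -45 0;0 0 0 -28 -10 -51 0;0 0 0 -28 -10 -51 0;0 0 0 -28 -10 -51 0;0 0 0 -28 -5 -51 0;0 0 0 -28 -4 -51 0;0 0 0 -28 0 -51 0;0 0 0 -28 0 -51 0;0 0 0 -28 0 -51 0;0 0 0 -20 0 -40 0;0 0 0 0 0 0 0'; python3 - <<'E'
from h import *
plan([.564,-.019,.32],toolR(.2425))
E
```

```text
clock: 2.95
eef_pos: [0.5457, 0.0047, 0.3191]
tool_rot: [-0.595, -0.382, 0.382, 0.595]
ft_force: [-0.6, 0.7, -0.1]
grip_width: 0.0853
t 2.95 pos [0.5457 0.0047 0.3191] F [-0.6  0.7 -0.1] w 0.0853
shift mm (in present axes) [-13.9  -0.9 -26.5]
rotvec [-0.  51.5 -0.1] shift in target axes [ 12.1  -0.9 -27.4]
```

```bash
python3 -m inch '0 10 0 0 0 0 0;0 10 0 0 0 0 0;0 10 0 0 0 0 0;0 10 0 0 0 0 0;0 10 0 0 0 0 0;0 1.5 0 0 0 0 0;0 0 0 0 0 0 0'; python3 - <<'E'
from h import *
plan([.564,-.019,.32],toolR(.2425))
for n in('wrist','top','side'):
    c=snap(n,n+'1')
    for t in ['knob','keeper_lip','gate_edge','nose']:
        r=bot.spot_point(t,n)
        if r: print(n,t,r[0]['conf'],r[0]['point'])
    print(n,'pred knob',proj(c,[.564,-.019,.228]))
E
```

```text
clock: 3.82
eef_pos: [0.5441, 0.0078, 0.3205]
tool_rot: [-0.702, -0.088, 0.088, 0.702]
ft_force: [-0.0, 0.3, -0.3]
grip_width: 0.0855
t 3.83 pos [0.5441 0.0078 0.3205] F [-0.   0.3 -0.3] w 0.0855
shift mm (in present axes) [ 12.7   0.5 -30.9]
rotvec [-0.   0.4  0. ] shift in target axes [ 12.9   0.5 -30.8]
wrist knob 0.69 [293.5, 250.4]
wrist keeper_lip 0.61 [289.8, 274.6]
wrist nose 0.82 [290.1, 294.5]
wrist pred knob [291.90941109 250.58726581]
top keeper_lip 0.5 [300.1, 201.5]
top pred knob [281.14739942 204.62141087]
side knob 0.7 [268.5, 183.1]
side keeper_lip 0.44 [261.5, 215.1]
side gate_edge 0.83 [269.3, 209.9]
side nose 0.18 [261.7, 215.9]
side pred knob [271.41525102 182.56783837]
```

View pics/wrist1.png

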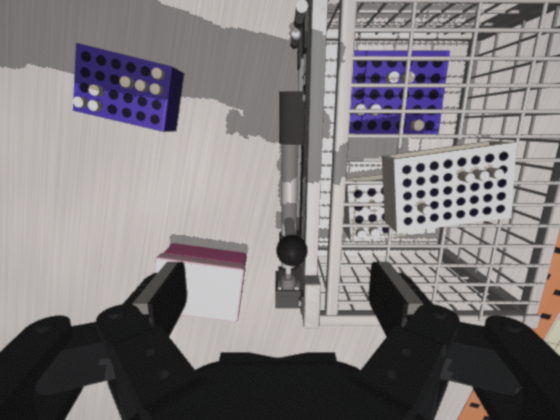

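```bash
python3 - <<'E'
from h import *
im=cv2.imread('pics/wrist1.png');cv2.imwrite('pics/w1z.png',cv2.resize(im[0:340,240:380],None,fx=1.7,fy=1.7))
a=im[0:200,260:400];b=im[180:340,250:400]
cv2.imwrite('pics/w1a.png',cv2.resize(a,None,fx=3,fy=3,interpolation=2));cv2.imwrite('pics/w1b.png',cv2.resize(b,None,fx=3.5,fy=3.5,interpolation=2))
E
```

```text
(no output)
```

View pics/w1a.png

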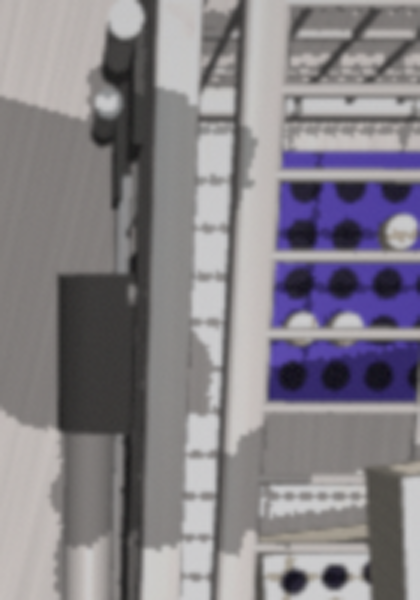

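View pics/w1b.png

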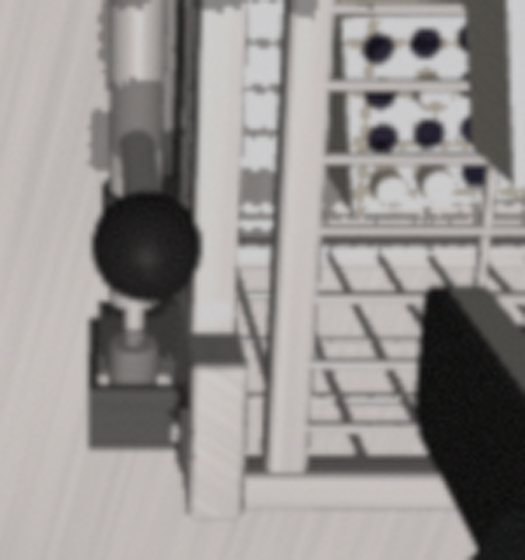

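```bash
python3 - <<'E'
from h import *
c=bot.camera('wrist')
for z,uv in [(.195,(327.7,0)),(.195,(323.3,120)),(.195,(320,200)),(.195,(319.4,240)),(.195,(318.5,325)),(.195,(311.7,0)),(.195,(305,325)),(.165,(287,200)),(.165,(291,130)),(.228,(291.5,250)),(.156,(287,285)),(.18,(288,297)),(.195,(304,326)),(.195,(348,0)),(.195,(327,312))]: print(z,uv,atz(c,uv,z).round(4))
o=ray(c,(0,0))[0];print('cam',o)
k=tri([ray(c,(291.5,250)),ray(bot.camera('side'),(271.5,183))]);print(k)
p=np.array
for a,b in [((327.7,0),(318.5,325)),((323.3,120),(319.4,240)),((311.7,0),(305,325)),((348,0),(327,312))]:
    d=atz(c,a,.195)-atz(c,b,.195);print('yaw',np.arctan2(-d[0],d[1]))
E
```

```text
0.195 (327.7, 0) [0.543  0.1722 0.195 ]
0.195 (323.3, 120) [0.5645 0.0876 0.195 ]
0.195 (320, 200) [0.5811 0.0208 0.195 ]
0.195 (319.4, 240) [ 0.5913 -0.0162  0.195 ]
0.195 (318.5, 325) [ 0.6162 -0.1048  0.195 ]
0.195 (311.7, 0) [0.5312 0.1693 0.195 ]
0.195 (305, 325) [ 0.6029 -0.1081  0.195 ]
0.165 (287, 200) [0.5551 0.0068 0.165 ]
0.165 (291, 130) [0.5417 0.073  0.165 ]
0.228 (291.5, 250) [ 0.5637 -0.0192  0.228 ]
0.156 (287, 285) [ 0.5804 -0.0896  0.156 ]
0.18 (288, 297) [ 0.5809 -0.09    0.18  ]
0.195 (304, 326) [ 0.6023 -0.1095  0.195 ]
0.195 (348, 0) [0.5579 0.176  0.195 ]
0.195 (327, 312) [ 0.6203 -0.0882  0.195 ]
cam [0.52834825 0.07429654 0.46402276]
[ 0.56420143 -0.0194088   0.22679618]
yaw 0.2585100924201397
yaw 0.2532437523643041
yaw 0.25315852362826496
yaw 0.23166323150606238
```

```bash
python3 -m inch '0 0.5 0 6 0 -15 0;0 0 0 7 0 -16 0;0 0 0 0 20 0 0;0 0 0 0 20 0 0;0 0 0 0 10 0 0;0 0 0 0 0 0 0'; python3 - <<'E'
from h import *
plan([.564,-.019,.207],toolR(.25))
for n in('wrist','side'):
    c=snap(n,n+'2');print(n,'pred knob',proj(c,[.564,-.019,.228]))
    r=bot.spot_point('knob',n)
    if r: print(n,r[0]['conf'],r[0]['point'])
E
```

```text
clock: 5.42
eef_pos: [0.5644, -0.0202, 0.2695]
tool_rot: [-0.702, -0.083, 0.084, 0.702]
ft_force: [0.2, 0.2, 0.4]
grip_width: 0.085
t 5.42 pos [ 0.5644 -0.0202  0.2695] F [0.2 0.2 0.4] w 0.085
shift mm (in present axes) [ 0.  62.5  1.3]
rotvec [-0.  -0.7 -0.1] shift in target axes [-0.1 62.5  1.3]
wrist pred knob [276.30805637 235.05267717]
wrist 0.75 [275.9, 234.8]
side pred knob [271.41525102 182.56783837]
side 0.57 [270.1, 184.4]
```

View pics/wrist2.png

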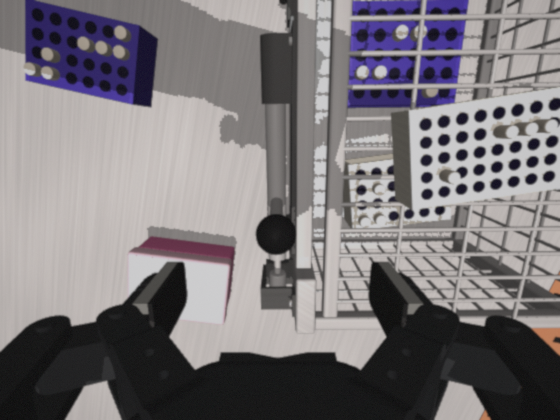

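```bash
python3 -m inch '0 -0.5 0 0 20 1 0;0 0 0 0 20 0 0;0 0 0 0 15 0 0;0 0 0 0 7 0 0;0 0 0 0 0 0 0'; python3 - <<'E'
from h import *
plan([.564,-.019,.207],toolR(.25))
c=snap('wrist','wrist3')
E
```

```text
clock: 6.25
eef_pos: [0.5642, -0.0187, 0.2082]
tool_rot: [-0.702, -0.087, 0.087, 0.702]
ft_force: [-0.1, -0.4, -0.3]
grip_width: 0.0859
t 6.25 pos [ 0.5642 -0.0187  0.2082] F [-0.1 -0.4 -0.3] w 0.0859
shift mm (in present axes) [-0.2  1.2 -0.3]
rotvec [-0.  -0.2 -0. ] shift in target axes [-0.2  1.2 -0.2]
```

View pics/wrist3.png

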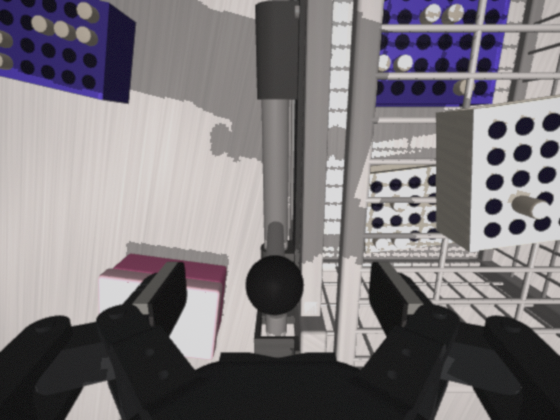

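```bash
python3 -m inch '0 0 0 0 0 0 0.5;0 0 0 0 0 0 1;0 0 0 0 0 0 1;0 0 0 0 0 0 1;0 0 0 0 0 0 1;0 0 0 0 0 0 1;0 0 0 0 0 0 1'; python3 - <<'E'
from h import *
plan([.564,-.019,.207],toolR(.25))
c=snap('wrist','wrist4');c=snap('side','side4')
E
```

```text
clock: 7.18
eef_pos: [0.5637, -0.0191, 0.2089]
tool_rot: [0.702, 0.087, -0.087, -0.701]
ft_force: [-4.0, -1.4, 5.5]
grip_width: 0.023
t 7.17 pos [ 0.5637 -0.0191  0.2089] F [-4.  -1.4  5.5] w 0.023
shift mm (in present axes) [0.3 1.9 0. ]
rotvec [ 0.  -0.2 -0. ] shift in target axes [0.3 1.9 0. ]
```

View pics/wrist4.png

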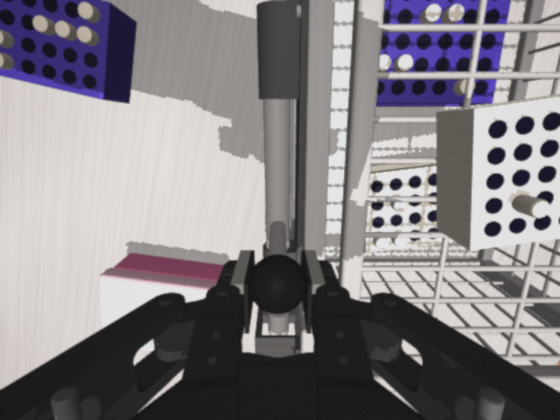

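```bash
python3 -m inch '-1 0 0 0 -2.2 0.8 1;-1 0 0 0 -2.2 0.8 1;0 0 0 0 0 0 1'; python3 -m inch '-1 0 0 0 -2.2 0.8 1;-1 0 0 0 -2.2 0.8 1;0 0 0 0 0 0 1;0 0 0 0 0 0 1'; python3 - <<'E'
from h import *
for n in('wrist','side'):
    c=snap(n,n+'5')
    for t in ['knob','nose','keeper_lip']:
        r=bot.spot_point(t,n)
        if r: print(n,t,r[0]['conf'],r[0]['point'])
im=cv2.imread('pics/side5.png');cv2.imwrite('pics/side5z.png',cv2.resize(im[130:250,210:330],None,fx=5,fy=5,interpolation=2))
E
```

```text
clock: 7.65
eef_pos: [0.563, -0.0167, 0.212]
tool_rot: [0.714, 0.088, -0.087, -0.689]
ft_force: [-3.3, -1.2, -1.7]
grip_width: 0.0233
clock: 8.15
eef_pos: [0.5629, -0.0152, 0.2168]
tool_rot: [0.726, 0.09, -0.085, -0.677]
ft_force: [-4.3, 0.6, -4.2]
grip_width: 0.0233
wrist knob 0.7 [277.6, 282.4]
wrist nose 0.7 [281.5, 333.0]
side knob 0.65 [271.9, 181.0]
side nose 0.75 [255.7, 216.5]
side keeper_lip 0.45 [262.2, 215.7]
```

View pics/wrist5.png

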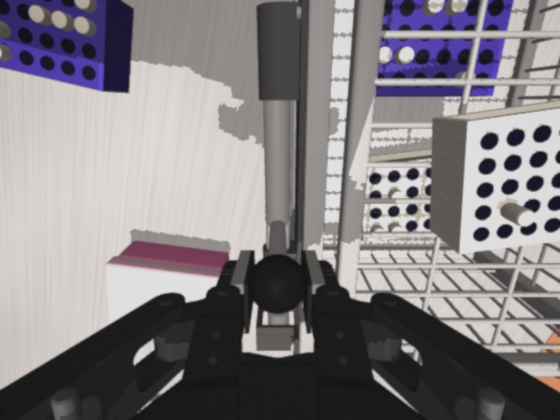

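View pics/side5z.png

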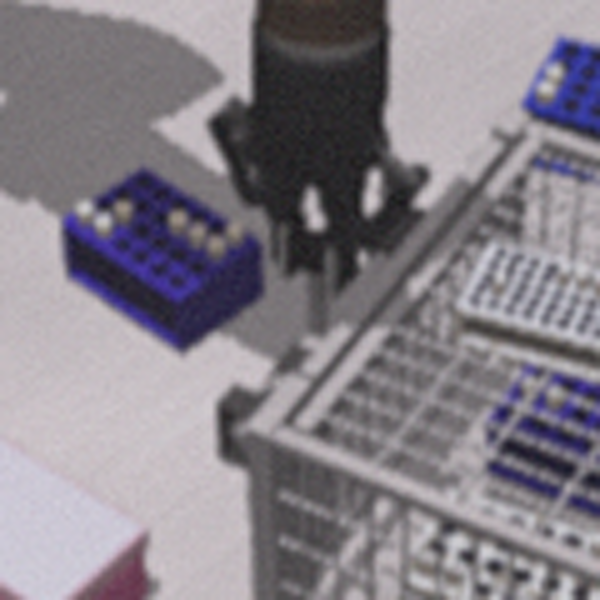

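```bash
python3 -m inch '0 0 0 0 -0.3 3 1;0 0 0 0 -0.3 4 1;0 0 0 0 -0.3 4 1;0 0 0 0 0 0 1'; python3 -m inch '0 0 0 0 -0.3 4 1;0 0 0 0 -0.3 4 1;0 0 0 0 -0.3 4 1;0 0 0 0 0 0 1'
```

```text
clock: 9.05
eef_pos: [0.5604, -0.0052, 0.2172]
tool_rot: [0.726, 0.09, -0.084, -0.677]
ft_force: [-5.4, -1.8, -3.6]
grip_width: 0.0228
clock: 9.55
eef_pos: [0.5574, 0.0066, 0.2173]
tool_rot: [0.726, 0.09, -0.084, -0.677]
ft_force: [-5.0, -1.8, -3.4]
grip_width: 0.0232
```

```bash
python3 -m inch '0 0 0 0 -0.3 4 1;0 0 0 0 -0.3 4 1;0 0 0 0 -0.3 4 1;0 0 0 0 -0.3 4 1;0 0 0 0 -0.3 4 1;0 0 0 0 0 0 1;0 0 0 0 0 0 1'; python3 - <<'E'
from h import *
plan([.564,-.019,.207],toolR(.25))
for n in('wrist','side','top'):
    c=snap(n,n+'6')
    for t in ['knob','nose','keeper_lip','gate_edge','hinge']:
        r=bot.spot_point(t,n)
        if r: print(n,t,r[0]['conf'],r[0]['point'])
im=cv2.imread('pics/side6.png');a=cv2.resize(im[130:250,210:330],None,fx=3.2,fy=3.2,interpolation=2)
im=cv2.imread('pics/top6.png');b=cv2.resize(im[140:260,200:320],None,fx=3.2,fy=3.2,interpolation=2)
cv2.imwrite('pics/st6.png',np.hstack([a,b]))
E
```

```text
clock: 10.42
eef_pos: [0.5523, 0.0259, 0.2172]
tool_rot: [0.726, 0.09, -0.084, -0.677]
ft_force: [-6.0, -1.8, -4.3]
grip_width: 0.0227
t 10.43 pos [0.5523 0.0259 0.2172] F [-6.  -1.8 -4.3] w 0.0227
shift mm (in present axes) [  0.4  13.4 -45.6]
rotvec [ 4.  -0.2 -0.1] shift in target axes [  0.3  10.2 -46.4]
wrist knob 0.85 [279.1, 284.3]
wrist nose 0.96 [278.7, 334.4]
wrist gate_edge 0.93 [296.0, 332.8]
wrist hinge 0.79 [283.8, 21.1]
side knob 0.57 [276.8, 170.6]
side nose 0.65 [264.4, 206.7]
side keeper_lip 0.44 [260.8, 215.2]
side gate_edge 0.7 [270.6, 207.9]
side hinge 0.64 [264.5, 207.5]
top knob 0.47 [263.9, 211.4]
top nose 0.42 [294.3, 203.7]
top keeper_lip 0.64 [300.2, 207.1]
top gate_edge 0.91 [293.5, 197.3]
top hinge 0.7 [401.2, 208.5]
```

View pics/wrist6.png

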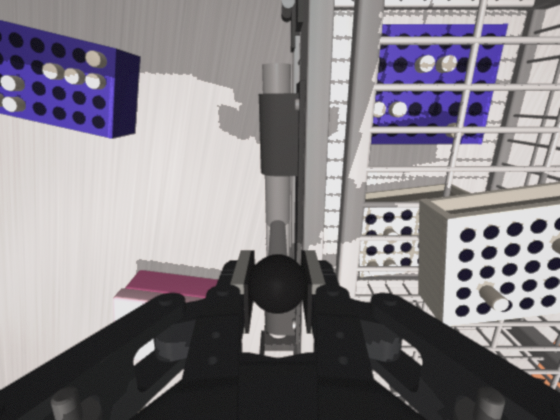

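View pics/st6.png

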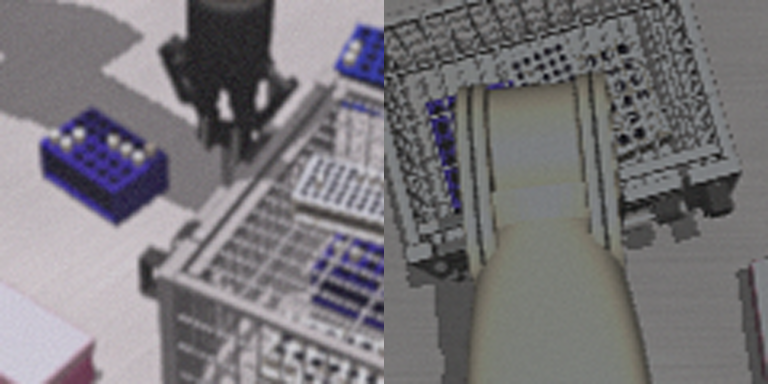

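```bash
python3 -m inch '0 1 0.07 -2.6 0 0.1 1;0 2 0.14 -5.3 0 0.3 1;0 2 0.14 -5.3 0 0.3 1;0 2 0.14 -5.3 0 0.3 1;0 2 0.14 -5.3 0 0.3 1;0 0 0 0 0 0 1'; python3 - <<'E'
from h import *
o=bot.get_obs();A=R.from_quat(o['tool_rot']).as_matrix();print(A.round(3));x=A[:,0];yaw=np.arctan2(x[1],x[0]);print('yaw',yaw,'open',.2525-yaw)
ball=o['eef_pos']-A[:,1]*.019;H=np.array([.523,.1756]);r=ball[:2]-H;print('r',np.hypot(*r),'ball ang rel',np.arctan2(r[1],r[0])-np.arctan2(-.151*.968-.009*.25,.151*.25-.009*.968))
c=snap('wrist','wrist7')
E
```

```text
clock: 12.08
eef_pos: [0.529, 0.0234, 0.2175]
tool_rot: [0.731, 0.033, -0.03, -0.681]
ft_force: [0.5, 0.4, -4.8]
grip_width: 0.023
[[ 0.996  0.007 -0.089]
 [ 0.089 -0.069  0.994]
 [ 0.    -0.998 -0.07 ]]
yaw 0.08919176334037128 open 0.16330823665962874
r 0.15103536567173106 ball ang rel -0.15402062555993057
```

View pics/wrist7.png

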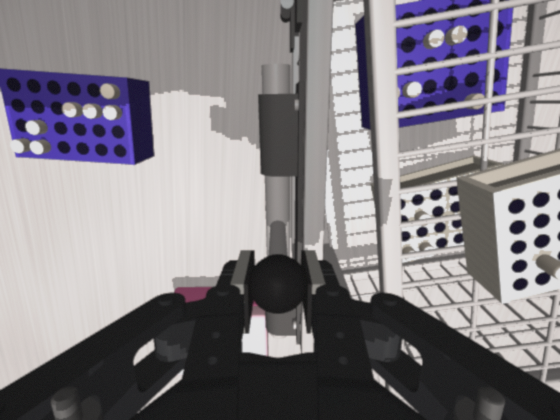

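```bash
python3 -m inch '0 2 0.14 -5.3 0 0.3 1;0 2 0.14 -5.3 0 0.3 1;0 2 0.14 -5.3 0 0.3 1;0 2 0.14 -5.3 0 0.3 1;0 2 0.14 -5.3 0 0.3 1;0 2 0.14 -5.3 0 0.3 1;0 2 0.14 -5.3 0 0.3 1;0 1 0.07 -2.6 0 0.1 1;0 0 0 0 0 0 1;0 0 0 0 0 0 1'; python3 - <<'E'
from h import *
o=bot.get_obs();A=R.from_quat(o['tool_rot']).as_matrix();x=A[:,0];yaw=np.arctan2(x[1],x[0]);print('yaw',yaw,'open',.2525-yaw)
ball=o['eef_pos']-A[:,1]*.019;H=np.array([.523,.1756]);r=ball[:2]-H;print('r',np.hypot(*r),'ball ang rel',np.arctan2(r[1],r[0])-np.arctan2(-.151*.968-.009*.25,.151*.25-.009*.968))
for n in('wrist','side','top'):
    c=snap(n,n+'8')
    for t,z in [('knob',.236),('nose',.165),('keeper_lip',.148),('gate_edge',.165),('hinge',0)]:
        r=bot.spot_point(t,n)
        if r: print(n,t,r[0]['conf'],r[0]['point'],atz(c,r[0]['point'],z).round(4))
im=cv2.imread('pics/side8.png');a=cv2.resize(im[130:250,210:330],None,fx=3.2,fy=3.2,interpolation=2)
im=cv2.imread('pics/top8.png');b=cv2.resize(im[140:260,200:320],None,fx=3.2,fy=3.2,interpolation=2)
cv2.imwrite('pics/st8.png',np.hstack([a,b]))
E
```

```text
clock: 13.38
eef_pos: [0.4897, 0.0265, 0.2171]
tool_rot: [0.729, -0.063, 0.059, -0.679]
ft_force: [0.8, -0.4, -4.4]
grip_width: 0.0231
yaw -0.172542534511129 open 0.425042534511129
r 0.1515000167430543 ball ang rel -0.4135184335483979
wrist knob 0.6 [279.6, 284.3] [0.4916 0.0275 0.236 ]
wrist nose 0.95 [281.9, 333.2] [ 0.4785 -0.0613  0.165 ]
wrist keeper_lip 0.64 [406.2, 318.0] [ 0.5791 -0.0784  0.148 ]
wrist gate_edge 0.79 [300.3, 333.4] [ 0.4924 -0.0639  0.165 ]
wrist hinge 0.97 [281.1, 22.6] [0.5204 0.1768 0.    ]
side knob 0.64 [264.3, 161.5] [0.4904 0.0254 0.236 ]
side keeper_lip 0.64 [262.7, 214.9] [ 0.581 -0.074  0.148]
side gate_edge 0.57 [242.3, 194.2] [ 0.4887 -0.0675  0.165 ]
side hinge 0.28 [261.6, 214.6] [0.4741 0.02   0.    ]
top knob 0.41 [264.7, 230.5] [0.4899 0.0296 0.236 ]
top nose 0.6 [294.9, 231.6] [ 0.4894 -0.0588  0.165 ]
top keeper_lip 0.43 [299.4, 202.6] [ 0.5794 -0.076   0.148 ]
top gate_edge 0.82 [295.5, 228.6] [ 0.4984 -0.0609  0.165 ]
```

View pics/wrist8.png

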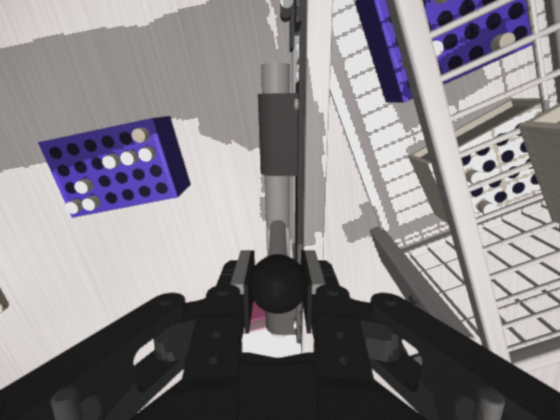

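View pics/st8.png

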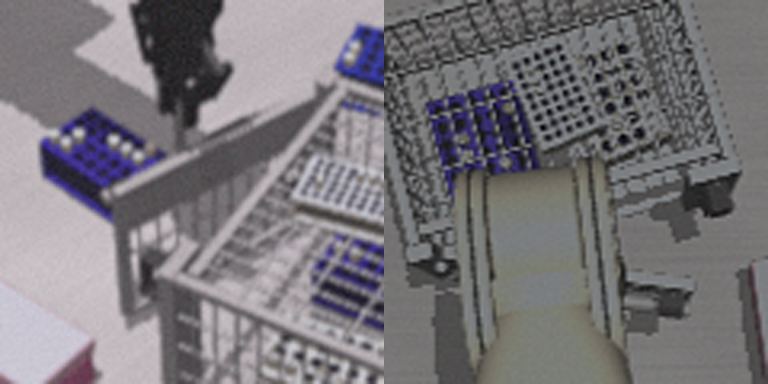

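```bash
python3 - <<'E'
from h import *
T=bot.camera('top');S=bot.camera('side')
for uv in [(291.7,195.5),(293.5,197.3),(295.5,228.6)]: print('top',atz(T,uv,.165).round(4))
for uv in [(270,211.1),(270.6,207.9),(269.3,209.9),(242.3,194.2)]: print('side',atz(S,uv,.165).round(4))
im=S['color'];cv2.imwrite('pics/s9.png',cv2.resize(im[160:250,220:310],None,fx=6.5,fy=6.5,interpolation=2))
for th in(.38,.40,.4135,.43):
    y=.2525-th;u=np.array([-np.sin(y),np.cos(y)]);x=np.array([np.cos(y),np.sin(y)]);e=np.array([.523,.1756])-.24*u-.006*x
    print(th,e.round(4),proj(S,[*e,.19]).round(1),proj(S,[*(e+.012*x),.19]).round(1),proj(T,[*e,.19]).round(1))
E
```

```text
top [ 0.5995 -0.0523  0.165 ]
top [ 0.5939 -0.0576  0.165 ]
top [ 0.4984 -0.0609  0.165 ]
side [ 0.5973 -0.0599  0.165 ]
side [ 0.5895 -0.0496  0.165 ]
side [ 0.5924 -0.0579  0.165 ]
side [ 0.4887 -0.0675  0.165 ]
0.38 [ 0.4865 -0.0617] [242.8 186.8] [245.1 189. ] [296.2 232. ]
0.4 [ 0.4818 -0.0609] [241.9 185.9] [244.2 188.1] [296.  233.6]
0.4135 [ 0.4786 -0.0603] [241.3 185.3] [243.5 187.5] [295.8 234.7]
0.43 [ 0.4747 -0.0596] [240.6 184.5] [242.8 186.8] [295.6 236. ]
```

View pics/s9.png

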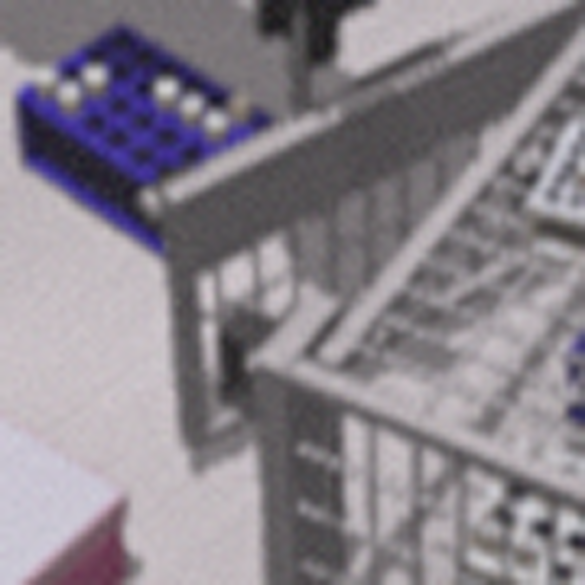

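```bash
python3 -m inch '0 0 0 0 0 0 1;0 0 0 0 0 0 1;0 0 0 0 0 0 1'; python3 - <<'E'
from h import *
c=bot.camera('side')
a=cv2.imread('pics/side0.png').astype(int);b=c['color'].astype(int)
d=(np.abs(cv2.GaussianBlur(a.astype('f4'),(5,5),0)-cv2.GaussianBlur(b.astype('f4'),(5,5),0)).max(2)>25).astype('u1')*255
cv2.imwrite('pics/diff.png',np.hstack([d[100:340,100:420],cv2.cvtColor(c['color'],6)[100:340,100:420]]))
o=bot.get_obs();print(o['joint_vel'].round(4),o['eef_pos'],o['ft_force'])
E
```

```text
clock: 14.75
eef_pos: [0.4897, 0.0264, 0.2171]
tool_rot: [0.729, -0.063, 0.059, -0.679]
ft_force: [0.2, -0.3, -4.1]
grip_width: 0.0233
[ 0.0009 -0.001  -0.0003 -0.0009 -0.0004  0.0002] [0.48971328 0.02647359 0.21710084] [-0.40612648 -0.91986651 -4.735738  ]
```

View pics/diff.png

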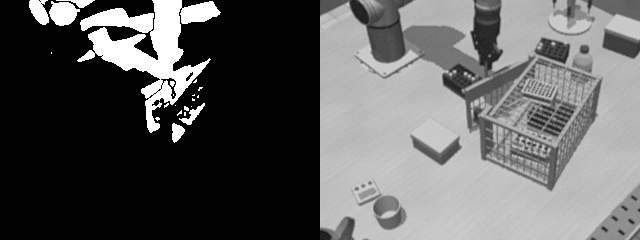

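The difference picture shows changes only at the arm, its shadow and the gate (around column 170, row 100 in the left half). The loose items have not moved, and the arm is at rest. I'm handing the job in.

```bash
python3 -c "
from workcell import bot
print(bot.job_done())"
```

```text
the job is handed in; nothing more can be done
None
```

The cage is open and I handed the job in at about 15 s. The bolt is drawn and the gripper still holds the ball, keeping the gate still and ajar.

- **Lift:** I gripped the ball from above and raised it about 8 mm while tilting the tool 4° to follow the bolt.
- **Draw:** I pulled the bolt back about 42 mm over the lip. The wrist force stayed at about 7–8 N and nothing jammed.
- **Gate:** I swung it out along its arc to about 0.41–0.42 rad.

**Last checks:**
- **Opening:** comparing pictures of the gate shut and open puts the free edge about 100 mm further out.
- **Holding:** the arm was at rest, and the ball had not slipped in the grip.
- **Other things:** before and after pictures from the side camera show no change at the racks, boxes or other items. The arm and its shadow cover part of that view.

**Disagreements:**
- **Edge position:** the networks placed the gate edge 10–20 mm from my geometric model. They were off by about the same amount with the gate shut, so I relied on the difference between the two.
- **Spring force:** I expected the spring to pull on the wrist with 2–2.5 N, but I read less than 1 N sideways, which is close to the sensor's noise.

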